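# Square the tube block up to the back of the steel tray

### The arm

A 6-joint arm with a two-finger parallel gripper is mounted at the origin on the work surface. World frame = base frame: x ahead of the robot, y to its left, z up, the work surface at z = 0. Lengths are in m, angles in rad, forces in N, time in s.
With the tool pointing down it reaches from about 0.35 to 0.85 m from the base axis. Payload 8.1 kg.
Tool frame: the origin (TCP) lies at the very end of the fingers, on their centre line; the grasp point (between the pads) lies 19 mm behind it (robot.pinch_z is the z of the grasp point in the tool frame, in m); z points along the fingers, y is the direction in which the jaws open and shut (so a half turn about z gives the same grasp; the last joint's range is limited). The gripper opens to 93 mm and grips with 3 to 60 N. Pads are 15 mm wide; open, the fingers measure 128 mm over their backs; the gripper's body (75 mm by 188 mm) begins 65 mm behind the grasp point.
Start: joints at [1.041, 0.13, 1.488, -0, 1.523, -0.085], TCP at [0.258, 0.542, 0.191] pointing down, gripper open.
Joint ranges: [-2.96, 2.96], [-0.89, 2.26], [0.02, 2.5], [-1.34, 4.48], [0, 2.73], [-2.66, 2.66]. Speed limits (rad/s): [2.39, 2.39, 2.79, 3.14, 3.14, 3.14].

### API

Orientations are given as a rotation vector (axis times angle).
In Python, from plant import robot gives the robot as it stands.
- The arm moves only by the tool drive_tool, never from a script. Its argument "steps" is a list of rows, each an object of numbers: "jaw": the opening, from 0 (shut) to 1 (fully open); "tx", "ty", "tz": the shift along the tool's x, y, z scaled (see below); "turn": the turn about the tool's z scaled (see below). A call has 1 to 12 rows; each row is the pose to reach, as a shift and turn from the pose commanded when the call began, along the tool's axes at that moment, turning the shorter way round; what a row does not reach only later rows make up. The controller multiplies each number of a shift by 0.3 m and each number of a turn by 180 degrees. A row lasts 1/10 s, in which the tool goes at most 50 mm and 8.59 degrees, less where a joint would pass 70% of its speed; a pose out of reach is approached as far as the arm can. A call with a number of a shift or a turn outside -1 to 1 is refused whole. A call with a gripper value outside its range is refused whole. The fingers move at their own pace and stop on an object; "force" is the grip in N (left out, the last holds). Time passes only in rows, so rows that repeat a pose let the fingers close. It gives the time, the measured TCP pose, the force and the opening at its end, in the units of the state.
- robot.read_state(): the state, without advancing time (a new reading comes with each control period).
- robot.read_camera(name): name is "side" or "top" or "wrist"; returns (picture, depth): 400x640x3 uint8, blue, green, red; 400x640 float32, m along the optical axis (not along the pixel's ray), 0 where there is no reading.
- robot.get_calibration(name): a dict with "fx", "fy", "cx", "cy" (pixels), "k1" (the pictures are not rectified: a ray, as slopes to the right and down, at radius r is drawn at 1 + k1 r^2 times it, then the intrinsics apply), "eye" and "attitude" of the camera in the world. Camera axes: x right, y down, z forward; pixel columns grow to the right and rows downward; lengths in m; the calibration is good to about 2 mm. A picture is of the moment at which its call begins: read the wrist's pose just before it. get_calibration takes no time and is no camera call; for the wrist camera it gives the pose at the moment of the call.
- robot.close_job(): hands the job in, once; it reports no verdict.
The state is a dict: "t": time; "q": joint angles; "dq": joint speeds; "joint_torque": joint torques, N m; "tool_pos": TCP position; "orientation": TCP orientation; "force": force on the tool from outside, world axes, zero at the start; "wrist_torque": the same for the moment, N m; "opening": finger opening in m.
Only numpy, scipy, OpenCV 4.12 (cv2) and the standard library are available. Lean on these libraries where they do the work, as an engineer would, in place of code of your own. Each camera call takes 0.05 s, during which the arm holds its last target.

### The job

The heavy aluminium tube block stands crooked on the steel tray. With gentle fingertip pushes on its metal sides, walk it round until one of its long sides sits flush against the tray's upright back edge, in the gap between the pipette-tip box and the dropper-bottle rack, and leave it there. Only slide it: do not lift or tip the block, keep off the capped tubes standing in it, and leave everything else where it is.

Things in the scene. Friction and masses are not known exactly. Their poses are not given: they have to be found in the camera images.
- block: the tube block: a solid bare-aluminium rectangular block, 90 mm (its x) by 130 mm (its y) by 42 mm high, about 0.95 kg, with 24 holes in its top. Origin at the centre of its underside, z up. It is the same either way round: either long (130 mm) side may face the back edge. It slides on its flat underside (friction about 0.6, so roughly 4 to 7 N to push), and its long axis starts anywhere from about 50 to 90 degrees off the line of the back edge, turned either way
- tubes: the capped plastic tubes standing in the block, fixed in it; the caps rise 8 mm above the block's top (50 mm above the tray floor) and stay at least 3 mm inside the block's sides. Same origin and axes as the block. Not to be touched
- tray: the fixed steel bench tray, 300 mm deep (x) by 540 mm wide (y). Origin under its centre on the table, x pointing from its open front to its back edge, y along the back edge, z up. Sheet floor 2 mm thick (its top is 2 mm above the table); back edge an upright wall 34 mm high; side lips 12 mm high; front open
- fence (a point): middle of the tray's back edge, on the face of the upright that looks to the front, at the height of the tray floor's top; axes as the tray's (x square to the back edge and away from the block, y along it). With the block flush, the block's origin lies 45 mm in front of this face
- tip_box: grey pipette-tip box with clear lid, 82 mm (x) by 122 mm (y) by 57 mm high, loose, standing near the back edge on one side of the gap; origin at the centre of its underside. Which side it and the bottle rack take varies; the gap between the two is about 220 to 270 mm. Bystander
- bottle_rack: white plastic rack with five small dropper bottles, 82 mm (x) by 122 mm (y) by 57 mm high, loose, standing near the back edge on the other side of the gap; origin at the centre of its underside. Bystander
- dropper_a: loose white dropper bottle, 19 mm across, 53 mm high, standing on the tray to one side of the block; origin at the centre of its underside. Bystander
- dropper_b: a second such dropper bottle, on the other side of the block. Bystander
- timer: white bench timer lying flat, 62 mm square, 17 mm high, in a front corner of the tray; origin at the centre of its underside. Bystander
- marker: marker pen lying along the tray's front, 138 mm long (its y), 13 mm high with its clip, in the other front corner; origin under its middle. Bystander
- cassette: white rapid-test cassette lying flat near the middle of the tray's front, 70 mm (its y) by 21 mm, 5 mm high; origin under its middle. Bystander
There are look-alikes about, which are no part of the job. Leave any purple or red look-alike of the block alone.

How it is judged:
By the outcome, as a careful person would: the job done as asked, in the order asked, and still so for the second after the job is handed in, with the robot touching nothing.
It also fails if it takes over 72 s, if anything falls off the work surface, if the arm or the gripper's body presses on something with over 40 N, if the wrist force passes 120 N, or if a joint passes its speed limit or range.

## Working session

There is one attempt and no reset: what is moved stays moved. The work goes in short steps, Python scripts to look and compute and a tool call to move; the robot and the scene stay as the last step left them, time stands still between calls to the robot, and variables do not carry over. Pictures are saved under pics/ and viewed, and the job is handed in when it is done.

Besides the shell and the picture viewer there is one more tool, called after ">>>" as name(argument=value, ...) on one line, values as JSON. drive_tool: Moves the arm, as the interface text tells. Its arguments: {"type":"object","properties":{"steps":{"type":"array"},"force":{"type":"number"}},"required":["steps"]}

```bash
ls; mkdir -p pics; python3 - <<'E'
from plant import robot
import cv2
s=robot.read_state();print({k:s[k] for k in('t','q','tool_pos','orientation','force','opening')})
for n in('top','side'):
    p,d=robot.read_camera(n);cv2.imwrite(f'pics/{n}0.png',p);print(n,robot.get_calibration(n))
    import numpy as np;np.save(f'pics/{n}0d.npy',d)
E
```

```text
pics
{'t': 0.0, 'q': array([ 1.04059821e+00,  1.31161038e-01,  1.48928472e+00,  2.15317401e-05,
        1.52300091e+00, -8.53857036e-02]), 'tool_pos': array([0.25781958, 0.54108985, 0.18978459]), 'orientation': array([-6.92836637e-01, -3.06364433e+00,  2.76466813e-03]), 'force': array([-1.27622303, -0.18788204,  0.34564302]), 'opening': 0.09290004502843671}
top {'fx': 423.9021186167178, 'fy': 423.9021186167178, 'cx': 318.627374643025, 'cy': 192.58679602407025, 'k1': -0.05863982623168472, 'eye': array([0.34524674, 0.04732234, 1.03742293]), 'attitude': array([-2.15664441,  2.16753947, -0.08740477])}
side {'fx': 474.3787241446266, 'fy': 474.3787241446266, 'cx': 317.37104304312084, 'cy': 189.95217548839943, 'k1': 0.04535583400445987, 'eye': array([ 0.36394584, -0.73624728,  0.86959676]), 'attitude': array([-2.35517633,  0.15572578, -0.03757009])}
```

View pics/top0.png

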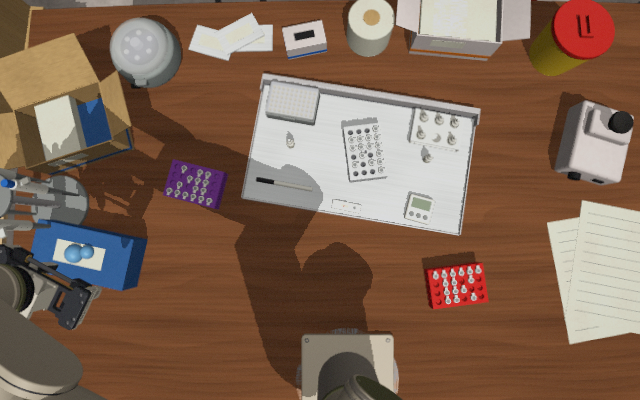

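View pics/side0.png

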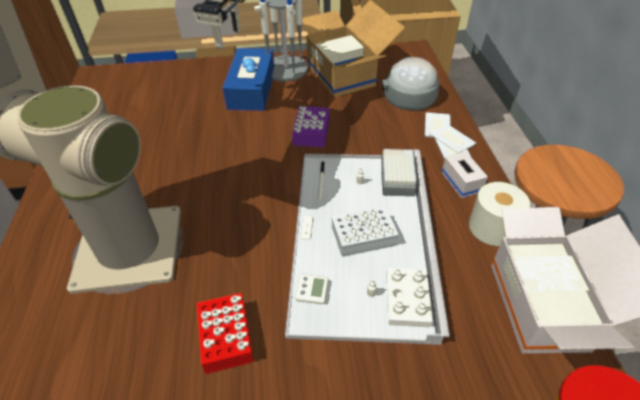

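Top view: bare-aluminium block at (366,150), tip box (292,102), bottle rack (436,128), loose droppers (290,140) and (427,155), timer (419,207), marker (285,185), cassette (346,205). The look-alikes are purple (195,185) and red (457,285). The unpainted block on the tray is the one meant.

```bash
cat > h.py <<'E'
import numpy as np,cv2
from scipy.spatial.transform import Rotation as R
def ray(c,u,v):
    K=np.array([[c['fx'],0,c['cx']],[0,c['fy'],c['cy']],[0,0,1]]);D=np.array([c['k1'],0,0,0.])
    p=cv2.undistortPoints(np.array(np.stack([np.ravel(u),np.ravel(v)],1),float).reshape(-1,1,2),K,D).reshape(-1,2)
    return np.c_[p,np.ones(len(p))]
def world(c,u,v,d):  # depth
    return R.from_rotvec(c['attitude']).apply(ray(c,u,v)*np.ravel(d)[:,None])+c['eye']
def atz(c,u,v,z):
    w=R.from_rotvec(c['attitude']).apply(ray(c,u,v)); return c['eye']+w*((z-c['eye'][2])/w[:,2])[:,None]
def proj(c,P):
    K=np.array([[c['fx'],0,c['cx']],[0,c['fy'],c['cy']],[0,0,1]]);Rm=R.from_rotvec(c['attitude']).inv().as_matrix()
    return cv2.projectPoints(np.array(P,float).reshape(-1,1,3),cv2.Rodrigues(Rm)[0],-Rm@c['eye'],K,np.array([c['k1'],0,0,0.]))[0].reshape(-1,2)
def cloud(c,d):
    v,u=np.mgrid[0:400,0:640];return world(c,u,v,d).reshape(400,640,3)
E
python3 - <<'E'
from h import *
from plant import robot
p=cv2.imread('pics/top0.png');d=np.load('pics/top0d.npy');c=robot.get_calibration('top')
W=cloud(c,d)
z=W[:,:,2];
for (u,v) in[(366,150),(400,130),(292,102),(360,220)]:print(u,v,W[v,u].round(4))
# height map render
h=np.clip((z+0.005)/0.07,0,1)*255
a=np.hstack([cv2.resize(p[60:245,230:490],None,fx=1.5,fy=1.5)]);
cv2.imwrite('pics/crop0.png',cv2.resize(p[60:245,230:490],None,fx=3,fy=3,interpolation=cv2.INTER_CUBIC))
cv2.imwrite('pics/h0.png',cv2.resize(cv2.applyColorMap(h.astype(np.uint8),2)[60:245,230:490],None,fx=3,fy=3,interpolation=0))
E
```

```text
366 150 [ 0.5444 -0.0477  0.0463]
400 130 [ 0.6028 -0.1371  0.0047]
292 102 [0.6587 0.1271 0.0612]
360 220 [ 0.3803 -0.0347  0.0019]
```

View pics/crop0.png

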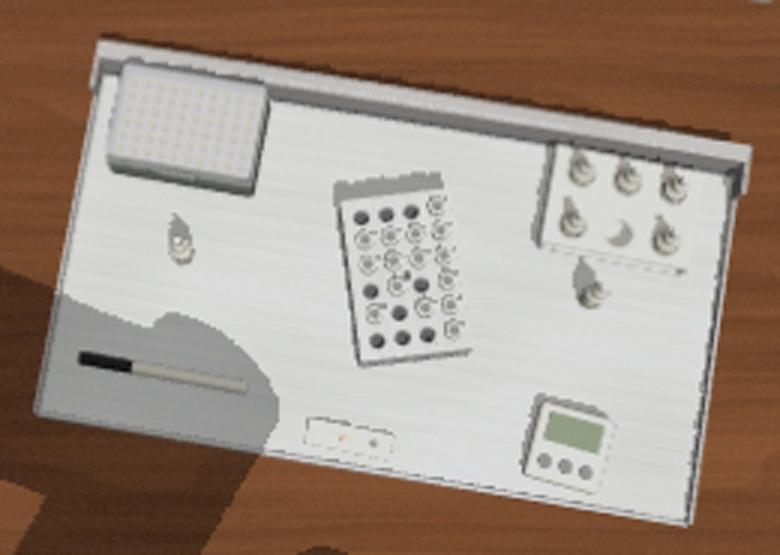

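View pics/h0.png

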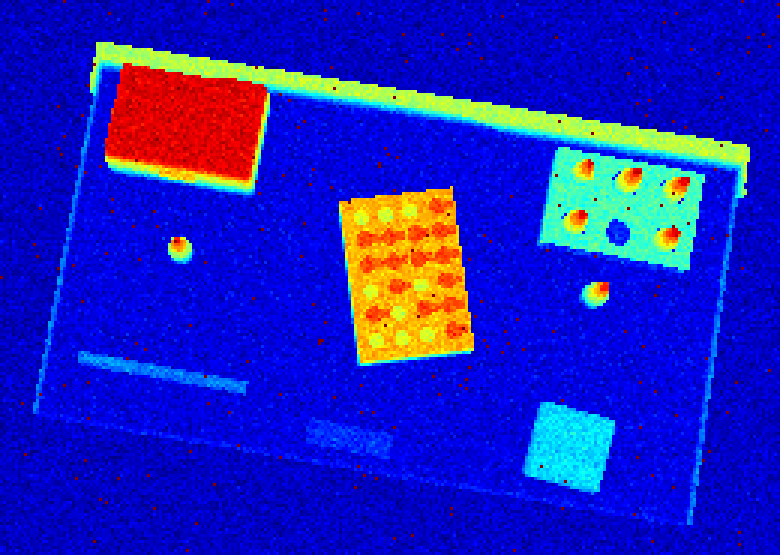

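```bash
cat >> h.py <<'E'
def blk(W,cen,zlo=0.034,zhi=0.056,rad=0.1):
    z=W[...,2];m=((z>zlo)&(z<zhi)&(np.hypot(W[...,0]-cen[0],W[...,1]-cen[1])<rad)).astype(np.uint8)
    m=cv2.morphologyEx(m,cv2.MORPH_OPEN,np.ones((3,3)))
    n,l,s,ce=cv2.connectedComponentsWithStats(m)
    k=1+np.argmax(s[1:,4]);P=W[l==k]
    return P,cv2.minAreaRect(P[:,:2].astype(np.float32)*1000)
E
python3 - <<'E'
from h import *
from plant import robot
d=np.load('pics/top0d.npy');c=robot.get_calibration('top');W=cloud(c,d);z=W[...,2]
w=((z>.028)&(z<.044)); 
# wall: band of rows above; use region of image
v,u=np.mgrid[0:400,0:640]
line=74+ (u-263)*(108-76)/(480-263)
wm=w&(abs(v-line-6)<9)&(u>265)&(u<478)
P=W[wm];
dirn=cv2.fitLine(P[:,:2].astype(np.float32),cv2.DIST_HUBER,0,.001,.001).ravel();a=dirn[:2]*np.sign(dirn[1]);print('wall dir',a,np.degrees(np.arctan2(a[1],a[0]))-90,'z',np.median(P[:,2]))
n=np.array([a[1],-a[0]]) # +x-ish
s=P[:,:2]@n;print('wall n pctl',np.percentile(s,[1,5,25,50,75,95,99]).round(4))
t=P[:,:2]@a;print('t range',t.min(),t.max())
def comp(z0,z1,cu,cv_,r=45):
    m=((z>z0)&(z<z1)&(abs(u-cu)<r)&(abs(v-cv_)<r)).astype(np.uint8);n_,l,st,ce=cv2.connectedComponentsWithStats(m)
    k=l[cv_,cu];return W[l==k]
for nm,a_ in dict(block=(.034,.056,366,150),tip=(.05,.07,292,102),rack=(.02,.07,436,118),da=(.02,.07,290,142),db=(.02,.07,428,157),timer=(.012,.025,419,207),mark=(.006,.02,285,185),cas=(.0045,.01,346,206)).items():
    Q=comp(*a_);
    T=np.c_[Q[:,:2]@n,Q[:,:2]@a]
    r=cv2.minAreaRect((T*1000).astype(np.float32));print(nm,len(Q),'c',np.round(r[0],1),'sz',np.round(r[1],1),'ang',round(r[2],1),'min',(T.min(0)*1000).round(),'max',(T.max(0)*1000).round(),'z',np.median(Q[:,2]).round(4))
# tray extents from colour/ side-lip
E
```

```text
wall dir [0.17393877 0.98475647] -10.016914 z 0.0334064483627593
wall n pctl [0.6681 0.6813 0.6841 0.6878 0.6917 0.695  0.6961]
t range -0.2092362654234051 0.3200660746903809
block 2067 c [542.8  49.3] sz [131.   91.1] ang 16.6 min [467. -12.] max [618. 111.] z 0.0442
tip 1560 c [634.  243.4] sz [119.1  78.4] ang 89.7 min [595. 184.] max [673. 303.] z 0.0584
rack 1551 c [ 630.2 -116.4] sz [122.5  81.8] ang 89.0 min [ 588. -178.] max [672. -54.] z 0.0264
da 51 c [535.3 232.1] sz [15.6 17.7] ang 6.0 min [527. 223.] max [543. 241.] z 0.0345
db 60 c [ 554.4 -103.3] sz [18.6 13.1] ang 56.9 min [ 547. -114.] max [563. -95.] z 0.034
timer 667 c [ 431.1 -104. ] sz [63.9 61.9] ang 84.2 min [ 398. -137.] max [464. -71.] z 0.019
mark 254 c [436.  230.8] sz [140.   11.5] ang 89.2 min [430. 161.] max [442. 301.] z 0.0115
cas 215 c [409.   73.1] sz [24.9 72. ] ang 2.8 min [397.  37.] max [423. 109.] z 0.0067
```

```bash
cat >> h.py <<'E'
A=np.array([0.17393877,0.98475647]);N=np.array([A[1],-A[0]])
def tow(s,t,z): return np.r_[s*N+t*A,z]
def tool(st):
    p=st['tool_pos'];Rm=R.from_rotvec(st['orientation']).as_matrix();y=Rm[:2,1]
    yaw=np.degrees(np.arctan2(y@A,y@N))   # angle of tool y in tray frame from s to t
    return np.r_[p[:2]@N,p[:2]@A,p[2]],yaw,Rm
def plan(st,s,t,z,yaw=None):
    """numbers for one target (mm, tray frame)"""
    q,y,Rm=tool(st)
    d=Rm.T@(tow(s/1e3,t/1e3,z/1e3)-st['tool_pos'])/0.3
    dy=0 if yaw is None else -((yaw-y+90)%180-90)/180
    return np.r_[d,dy].round(3)
def show(st):
    q,y,_=tool(st);print('t',round(st['t'],2),'stz',(q*1e3).round(1),'yaw',round(y,1),'F_n,a,z',np.round([st['force'][:2]@N,st['force'][:2]@A,st['force'][2]],1),'open',round(st['opening'],3),'q',np.round(st['q'],2))
def box(cs,ct,ang,L=130,w=90,z=.044):
    g=np.radians(ang);e=np.array([np.cos(g),np.sin(g)]);f=np.array([-e[1],e[0]])
    return np.array([tow(*(np.array([cs,ct])+i*L/2*e+j*w/2*f)/1e3,z) for i,j in((1,1),(1,-1),(-1,-1),(-1,1))])
E
python3 - <<'E'
from h import *
from plant import robot
st=robot.read_state();show(st);print(plan(st,606,-18,190,90))
for nm in('side','top'):
    p=cv2.imread(f'pics/{nm}0.png');c=robot.get_calibration(nm)
    for z in(.002,.044):
        cv2.polylines(p,[np.int32(proj(c,box(542.8,49.3,16.6,z=z))*16)],True,(0,0,255),1,cv2.LINE_AA,4)
        cv2.polylines(p,[np.int32(proj(c,[tow(.682,-.2,z*.8),tow(.682,.3,z*.8)])*16)],False,(0,255,0),1,cv2.LINE_AA,4)
    cv2.imwrite(f'pics/ov_{nm}.png',cv2.resize(p[130:350,260:470] if nm=='side' else p[60:245,230:490],None,fx=2.5,fy=2.5))
E
```

```text
t 0.1 stz [159.8 577.7 189.9] yaw 74.5 F_n,a,z [ 0.1 -0.2 -0.3] open 0.093 q [ 1.04  0.13  1.49 -0.    1.52 -0.09]
[-1.963 -1.517  0.002 -0.086]
```

View pics/ov_side.png

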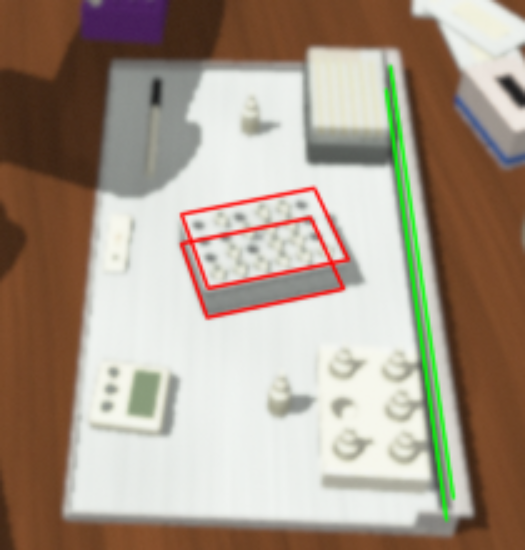

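View pics/ov_top.png

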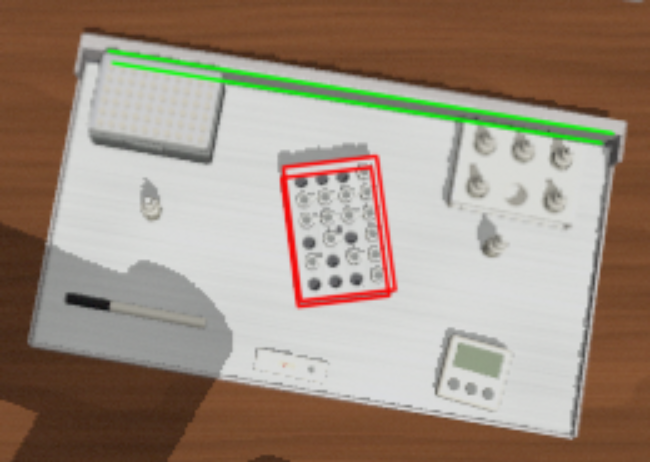

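The model overlays agree in both views: block centre (s=543, t=49 mm) in tray axes, long axis 16.6° from the fence normal, fence face at s≈682. The rotation needed is about 73° counter-clockwise. I'll travel high first, with the jaws shut.

>>> drive_tool(steps=[{"jaw": 0,"tx": -0.98,"ty": -0.76,"tz": 0,"turn": -0.086},{"jaw": 0,"tx": -0.98,"ty": -0.76,"tz": 0,"turn": -0.086},{"jaw": 0,"tx": -0.98,"ty": -0.76,"tz": 0,"turn": -0.086},{"jaw": 0,"tx": -0.98,"ty": -0.76,"tz": 0,"turn": -0.086},{"jaw": 0,"tx": -0.98,"ty": -0.76,"tz": 0,"turn": -0.086},{"jaw": 0,"tx": -0.98,"ty": -0.76,"tz": 0,"turn": -0.086},{"jaw": 0,"tx": -0.98,"ty": -0.76,"tz": 0,"turn": -0.086},{"jaw": 0,"tx": -0.98,"ty": -0.76,"tz": 0,"turn": -0.086},{"jaw": 0,"tx": -0.98,"ty": -0.76,"tz": 0,"turn": -0.086}], force=10)

```text
t: 1.0
tool_pos: [0.4264, 0.2066, 0.1905]
orientation: [-0.281, -3.129, 0.001]
force: [-0.4, 0.7, -0.2]
opening: 0.0259
```

```bash
python3 - <<'E'
from h import *
from plant import robot
st=robot.read_state();show(st);print(plan(st,606,-18,130,90))
E
```

```text
t 1.0 stz [384.  277.6 190.5] yaw 89.8 F_n,a,z [-0.6  0.7 -0.2] open 0.026 q [ 0.34 -0.22  1.83 -0.    1.53 -1.05]
[-0.744 -0.982  0.202 -0.001]
```

>>> drive_tool(steps=[{"jaw": 0,"tx": -0.74,"ty": -0.98,"tz": 0.1,"turn": 0},{"jaw": 0,"tx": -0.74,"ty": -0.98,"tz": 0.1,"turn": 0},{"jaw": 0,"tx": -0.74,"ty": -0.98,"tz": 0.1,"turn": 0},{"jaw": 0,"tx": -0.74,"ty": -0.98,"tz": 0.1,"turn": 0},{"jaw": 0,"tx": -0.74,"ty": -0.98,"tz": 0.1,"turn": 0},{"jaw": 0,"tx": -0.74,"ty": -0.98,"tz": 0.1,"turn": 0},{"jaw": 0,"tx": -0.74,"ty": -0.98,"tz": 0.1,"turn": 0},{"jaw": 0,"tx": -0.74,"ty": -0.98,"tz": 0.1,"turn": 0},{"jaw": 0,"tx": -0.74,"ty": -0.98,"tz": 0.1,"turn": 0},{"jaw": 0,"tx": -0.74,"ty": -0.98,"tz": 0.1,"turn": 0}])

```text
t: 2.0
tool_pos: [0.5927, -0.1175, 0.1601]
orientation: [-0.274, -3.128, -0.002]
force: [0.6, 0.1, 0.1]
opening: 0.0003
```

```bash
python3 - <<'E'
from h import *
from plant import robot
st=robot.read_state();show(st);print(plan(st,606,-18,20,90))
p,d=robot.read_camera('wrist');cv2.imwrite('pics/w1.png',p)
c=robot.get_calibration('wrist')
W=cloud(c,d);z=W[...,2];print(c['eye'])
E
```

```text
t 2.0 stz [604.1 -12.6 160.1] yaw 90.0 F_n,a,z [0.5 0.2 0.1] open 0.0 q [-0.28  0.16  1.51  0.    1.47 -1.68]
[-0.007 -0.018  0.467  0.   ]
[ 0.5268507  -0.10532088  0.35415672]
```

View pics/w1.png

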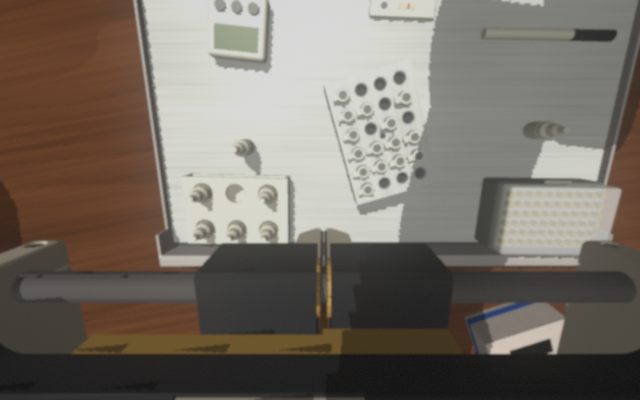

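>>> drive_tool(steps=[{"jaw": 0,"tx": -0.007,"ty": -0.018,"tz": 0.1,"turn": 0},{"jaw": 0,"tx": -0.007,"ty": -0.018,"tz": 0.25,"turn": 0},{"jaw": 0,"tx": -0.007,"ty": -0.018,"tz": 0.38,"turn": 0},{"jaw": 0,"tx": -0.007,"ty": -0.018,"tz": 0.46,"turn": 0},{"jaw": 0,"tx": -0.007,"ty": -0.018,"tz": 0.5,"turn": 0},{"jaw": 0,"tx": -0.007,"ty": -0.018,"tz": 0.5,"turn": 0}])

```text
t: 2.65
tool_pos: [0.5927, -0.1227, 0.0094]
orientation: [-0.271, -3.127, -0.001]
force: [0.9, 0.2, 0.6]
opening: 0.0007
```

```bash
python3 - <<'E'
from h import *
from plant import robot
st=robot.read_state();show(st)
E
```

```text
t 2.65 stz [605.  -17.7   9.4] yaw 90.1 F_n,a,z [0.9 0.4 0.6] open 0.001 q [-0.29  0.3   1.64  0.    1.21 -1.69]
```

```bash
cat >> h.py <<'E'
def sweep(c,th,p,side,th_end,off,n,k2=2083.):
    """side=-1: right face (body y=-45), side=+1 left face. p: body x of contact. returns TCP path (mm), final pose"""
    c=np.array(c,float);out=[];ths=np.radians(np.linspace(th,th_end,n+1))
    for i,a in enumerate(ths):
        e=np.array([np.cos(a),np.sin(a)]);f=np.array([-e[1],e[0]])
        out.append(c+p*e+side*45*f+np.array(off))
        if i<n:
            ic=-k2/p; X=c+ic*e; da=ths[i+1]-a
            am=a+da; e2=np.array([np.cos(am),np.sin(am)]); c=X-ic*e2
    return np.array(out),c
E
python3 - <<'E'
from h import *
o,c=sweep((543,49),16.6,46,-1,50,(7.5,-17.5),8);print(o.round(1),c.round(1))
print(((o-[605,-17.7])*[-1,1]/300).round(3))
E
```

```text
[[607.4   1.5]
 [608.4   8.9]
 [608.9  16.3]
 [608.7  23.7]
 [608.1  31.1]
 [606.9  38.4]
 [605.2  45.6]
 [603.   52.7]
 [600.3  59.6]] [528.7  70.8]
[[-0.008  0.064]
 [-0.011  0.089]
 [-0.013  0.113]
 [-0.012  0.138]
 [-0.01   0.163]
 [-0.006  0.187]
 [-0.001  0.211]
 [ 0.007  0.235]
 [ 0.016  0.258]]
```

>>> drive_tool(steps=[{"jaw": 0,"tx": -0.005,"ty": 0.025,"tz": 0,"turn": 0},{"jaw": 0,"tx": -0.005,"ty": 0.045,"tz": 0,"turn": 0},{"jaw": 0,"tx": -0.008,"ty": 0.058,"tz": 0,"turn": 0},{"jaw": 0,"tx": -0.008,"ty": 0.068,"tz": 0,"turn": 0},{"jaw": 0,"tx": -0.009,"ty": 0.078,"tz": 0,"turn": 0},{"jaw": 0,"tx": -0.01,"ty": 0.088,"tz": 0,"turn": 0},{"jaw": 0,"tx": -0.011,"ty": 0.098,"tz": 0,"turn": 0},{"jaw": 0,"tx": -0.012,"ty": 0.108,"tz": 0,"turn": 0},{"jaw": 0,"tx": -0.012,"ty": 0.118,"tz": 0,"turn": 0},{"jaw": 0,"tx": -0.012,"ty": 0.128,"tz": 0,"turn": 0},{"jaw": 0,"tx": -0.012,"ty": 0.138,"tz": 0,"turn": 0},{"jaw": 0,"tx": -0.012,"ty": 0.138,"tz": 0,"turn": 0}])

```text
t: 3.85
tool_pos: [0.6052, -0.084, 0.011]
orientation: [0.273, 3.129, 0.0]
force: [2.4, -3.1, 1.1]
opening: 0.0006
```

```bash
cat >> h.py <<'E'
def look(robot,tag,cen,zoom=3):
    st=robot.read_state();show(st)
    p,d=robot.read_camera('top');c=robot.get_calibration('top');W=cloud(c,d)
    cv2.imwrite(f'pics/{tag}.png',cv2.resize(p[60:245,230:490],None,fx=zoom,fy=zoom,interpolation=cv2.INTER_CUBIC))
    return st,W,p,c
def blockpose(W,cen,th,r=.085):
    """fit a 130x90 rectangle to top points by least-squares on extents; returns rect in tray frame"""
    cw=tow(cen[0]/1e3,cen[1]/1e3,0)
    P,_=blk(W,cw,rad=r);T=np.c_[P[:,:2]@N,P[:,:2]@A]*1e3
    rc=cv2.minAreaRect(T.astype(np.float32));print('rect',np.round(rc[0],1),np.round(rc[1],1),round(rc[2],1),len(T));return rc,T
E
python3 - <<'E'
from h import *
from plant import robot
st,W,p,c=look(robot,'a1',0)
blockpose(W,(540,58),30)
E
```

```text
t 3.85 stz [610.6  22.6  11. ] yaw 90.0 F_n,a,z [ 2.9 -2.6  1.1] open 0.001 q [-0.22  0.31  1.62  0.    1.21 -1.62]
rect [554.2  96.5] [77.8 34. ] 10.2 291
```

View pics/a1.png

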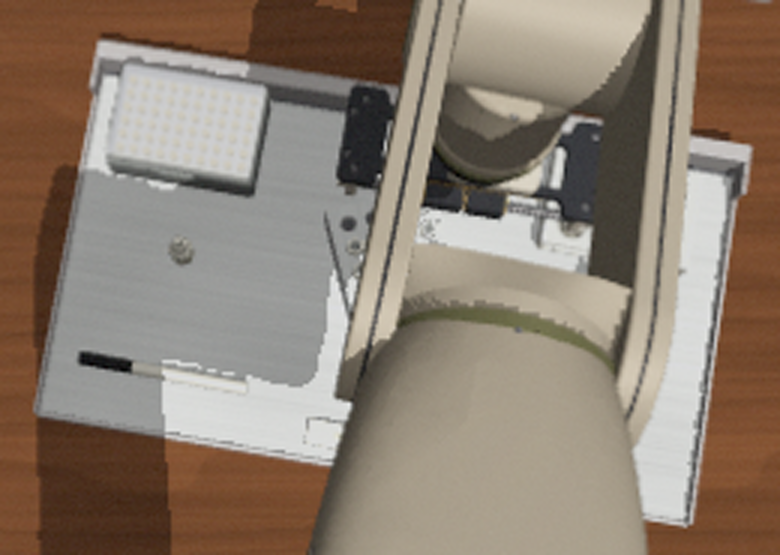

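```bash
python3 - <<'E'
from h import *
from plant import robot
for n in('wrist','side'):
    p,d=robot.read_camera(n);cv2.imwrite(f'pics/{n}_a1.png',p);np.save(f'pics/{n}_a1.npy',d)
E
```

```text
(no output)
```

View pics/wrist_a1.png

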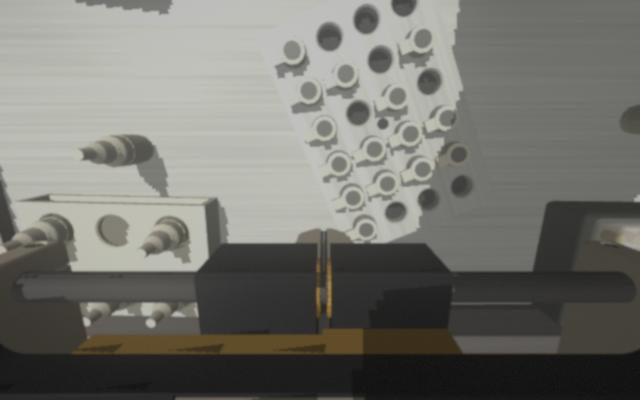

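View pics/side_a1.png

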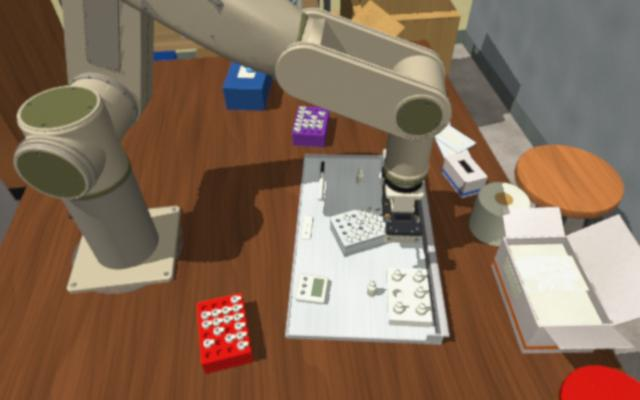

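```bash
cat >> h.py <<'E'
from scipy.optimize import minimize
def pts(robot,names,cen,r=.11,save=None):
    B=[];F=[]
    for n in names:
        c=robot.get_calibration(n);p,d=robot.read_camera(n)
        if save: cv2.imwrite(f'pics/{n}_{save}.png',p)
        W=cloud(c,d)[d>0.05];T=np.c_[W[:,:2]@N,W[:,:2]@A]*1e3;z=W[:,2]
        near=np.hypot(*(T-cen).T)<r*1e3
        b=T[near&(z>.040)&(z<.047)];f=T[near&(z<.007)&(z>-.006)]
        rs=np.random.RandomState(0)
        for L,X in((B,b),(F,f)):
            L.append(X[rs.permutation(len(X))[:3000]])
    return np.vstack(B),np.vstack(F)
def fit(B,F,c0,th0,avoid=None):
    if avoid is not None:
        for q in avoid:
            B=B[np.hypot(*(B-q).T)>25]
    def sdf(X,x):
        g=np.radians(x[2]);e=np.array([np.cos(g),np.sin(g)]);f=np.array([-e[1],e[0]])
        return np.maximum(abs((X-x[:2])@e)-65,abs((X-x[:2])@f)-45)
    cost=lambda x:np.minimum(np.maximum(sdf(B,x),0),12).sum()+np.minimum(np.maximum(-sdf(F,x),0),12).sum()
    best=None
    for dth in(-10,0,10):
        r=minimize(cost,[c0[0],c0[1],th0+dth],method='Nelder-Mead',options=dict(initial_simplex=np.array([[c0[0],c0[1],th0+dth],[c0[0]+10,c0[1],th0+dth],[c0[0],c0[1]+10,th0+dth],[c0[0],c0[1],th0+dth+8]]),maxiter=300))
        if best is None or r.fun<best.fun:best=r
    print('block fit',best.x.round(1),'cost',round(best.fun/(len(B)+len(F)),3),len(B),len(F));return best.x
E
python3 - <<'E'
from h import *
from plant import robot
for n in (['wrist'],['side'],['wrist','side']):
    B,F=pts(robot,n,(535,60),save='a1');x=fit(B,F,(535,60),33,avoid=[np.array([610.,22])])
E
```

```text
block fit [539.6  54.9  23.2] cost 0.0 2944 3000
block fit [539.   54.7  23.2] cost 0.015 1004 2567
block fit [539.1  54.8  23.5] cost 0.008 3959 5562
```

```bash
python3 - <<'E'
from h import *
from plant import robot
st=robot.read_state();q,_,_=tool(st)
o,c=sweep((539.1,54.8),23.3,48,-1,54,(7.5,-11),20);print(c.round(1))
print(np.c_[o,((o-q[:2]*1e3)*[-1,1]/300)].round(3))
E
```

```text
[524.8  72.7]
[[ 6.08485e+02  2.14560e+01  6.00000e-03 -3.00000e-03]
 [ 6.08587e+02  2.41830e+01  6.00000e-03  6.00000e-03]
 [ 6.08616e+02  2.69120e+01  6.00000e-03  1.50000e-02]
 [ 6.08572e+02  2.96410e+01  6.00000e-03  2.40000e-02]
 [ 6.08455e+02  3.23680e+01  7.00000e-03  3.40000e-02]
 [ 6.08265e+02  3.50900e+01  7.00000e-03  4.30000e-02]
 [ 6.08002e+02  3.78070e+01  8.00000e-03  5.20000e-02]
 [ 6.07667e+02  4.05150e+01  9.00000e-03  6.10000e-02]
 [ 6.07259e+02  4.32140e+01  1.10000e-02  7.00000e-02]
 [ 6.06778e+02  4.59010e+01  1.20000e-02  7.90000e-02]
 [ 6.06226e+02  4.85730e+01  1.40000e-02  8.80000e-02]
 [ 6.05603e+02  5.12300e+01  1.60000e-02  9.60000e-02]
 [ 6.04909e+02  5.38700e+01  1.80000e-02  1.05000e-01]
 [ 6.04144e+02  5.64900e+01  2.10000e-02  1.14000e-01]
 [ 6.03309e+02  5.90880e+01  2.40000e-02  1.23000e-01]
 [ 6.02405e+02  6.16630e+01  2.70000e-02  1.31000e-01]
 [ 6.01433e+02  6.42130e+01  3.00000e-02  1.40000e-01]
 [ 6.00392e+02  6.67360e+01  3.30000e-02  1.48000e-01]
 [ 5.99284e+02  6.92300e+01  3.70000e-02  1.56000e-01]
 [ 5.98110e+02  7.16940e+01  4.10000e-02  1.65000e-01]
 [ 5.96870e+02  7.41250e+01  4.50000e-02  1.73000e-01]]
```

>>> drive_tool(steps=[{"jaw": 0,"tx": 0.003,"ty": 0.012,"tz": 0,"turn": 0},{"jaw": 0,"tx": 0.006,"ty": 0.024,"tz": 0,"turn": 0},{"jaw": 0,"tx": 0.007,"ty": 0.036,"tz": 0,"turn": 0},{"jaw": 0,"tx": 0.008,"ty": 0.048,"tz": 0,"turn": 0},{"jaw": 0,"tx": 0.009,"ty": 0.06,"tz": 0,"turn": 0},{"jaw": 0,"tx": 0.011,"ty": 0.072,"tz": 0,"turn": 0},{"jaw": 0,"tx": 0.013,"ty": 0.084,"tz": 0,"turn": 0},{"jaw": 0,"tx": 0.016,"ty": 0.096,"tz": 0,"turn": 0},{"jaw": 0,"tx": 0.019,"ty": 0.108,"tz": 0,"turn": 0},{"jaw": 0,"tx": 0.023,"ty": 0.12,"tz": 0,"turn": 0},{"jaw": 0,"tx": 0.027,"ty": 0.132,"tz": 0,"turn": 0},{"jaw": 0,"tx": 0.027,"ty": 0.132,"tz": 0,"turn": 0}])

```text
t: 5.4
tool_pos: [0.6037, -0.0432, 0.0108]
orientation: [-0.273, -3.13, -0.001]
force: [0.6, -2.3, 1.7]
opening: 0.0005
```

```bash
python3 - <<'E'
from h import *
from plant import robot
st=robot.read_state();show(st)
B,F=pts(robot,['wrist','side'],(529,67),save='a2');x=fit(B,F,(529,67),45,avoid=[tool(st)[0][:2]*1e3])
g=np.radians(x[2]);d=tool(st)[0][:2]*1e3-x[:2];print('tcp body',d@[np.cos(g),np.sin(g)],d@[-np.sin(g),np.cos(g)])
E
```

```text
t 5.4 stz [602.   62.5  10.8] yaw 90.0 F_n,a,z [ 1.  -2.1  1.7] open 0.0 q [-0.16  0.3   1.64  0.    1.21 -1.55]
block fit [526.6  70.6  45.2] cost 0.008 3979 5750
tcp body 47.3389087063077 -59.17836368861771
```

View pics/wrist_a2.png

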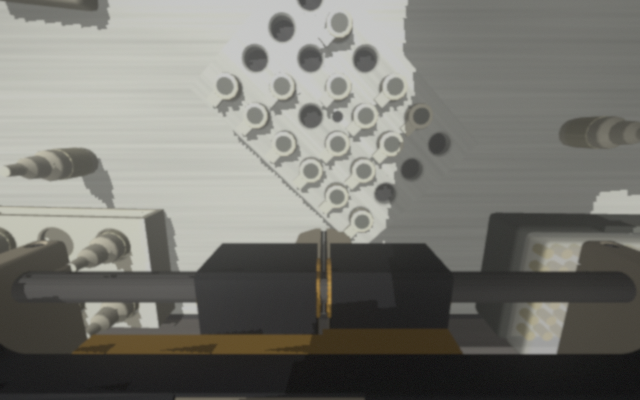

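>>> drive_tool(steps=[{"jaw": 0,"tx": -0.03,"ty": -0.03,"tz": 0,"turn": 0},{"jaw": 0,"tx": -0.03,"ty": -0.03,"tz": 0,"turn": 0},{"jaw": 0,"tx": -0.03,"ty": -0.03,"tz": -0.15,"turn": 0},{"jaw": 0,"tx": -0.03,"ty": -0.03,"tz": -0.28,"turn": 0},{"jaw": 0,"tx": -0.03,"ty": -0.03,"tz": -0.28,"turn": 0},{"jaw": 0,"tx": 0.1,"ty": 0.02,"tz": -0.28,"turn": 0},{"jaw": 0,"tx": 0.23,"ty": 0.06,"tz": -0.28,"turn": 0},{"jaw": 0,"tx": 0.36,"ty": 0.1,"tz": -0.28,"turn": 0},{"jaw": 0,"tx": 0.46,"ty": 0.108,"tz": -0.28,"turn": 0},{"jaw": 0,"tx": 0.517,"ty": 0.108,"tz": -0.28,"turn": 0},{"jaw": 0,"tx": 0.517,"ty": 0.108,"tz": -0.28,"turn": 0}])

```text
t: 6.6
tool_pos: [0.4545, 0.0154, 0.0939]
orientation: [-0.273, -3.128, -0.0]
force: [1.1, -0.5, 0.1]
opening: 0.0006
```

```bash
python3 - <<'E'
from h import *
from plant import robot
st=robot.read_state();show(st);print(plan(st,447,95,10,90))
B,F=pts(robot,['side'],(527,71),save='a3');x=fit(B,F,(527,71),45,avoid=[tool(st)[0][:2]*1e3])
E
```

```text
t 6.6 stz [444.9  94.2  93.9] yaw 90.0 F_n,a,z [ 1.1 -0.3  0.1] open 0.001 q [-0.08 -0.2   1.99  0.    1.35 -1.48]
[-0.008  0.003  0.28   0.   ]
block fit [526.6  70.5  45. ] cost 0.016 1131 2932
```

View pics/side_a3.png

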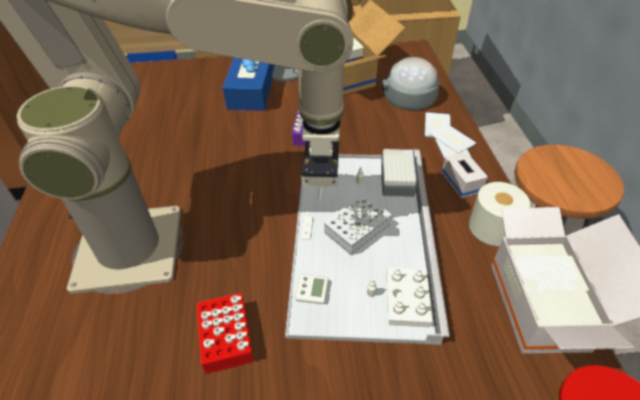

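>>> drive_tool(steps=[{"jaw": 0,"tx": -0.008,"ty": 0.004,"tz": 0.1,"turn": 0},{"jaw": 0,"tx": -0.008,"ty": 0.004,"tz": 0.2,"turn": 0},{"jaw": 0,"tx": -0.008,"ty": 0.004,"tz": 0.26,"turn": 0},{"jaw": 0,"tx": -0.008,"ty": 0.004,"tz": 0.28,"turn": 0},{"jaw": 0,"tx": -0.008,"ty": 0.004,"tz": 0.28,"turn": 0}])

```text
t: 7.15
tool_pos: [0.4589, 0.0155, 0.0099]
orientation: [-0.275, -3.127, -0.0]
force: [-0.2, -1.2, -0.4]
opening: 0.0004
```

```bash
python3 - <<'E'
from h import *
from plant import robot
st=robot.read_state();show(st);q,_,_=tool(st)
o,c=sweep((526.6,70.5),45.1,-48,1,90,(-7.5,11),24);print(c.round(1))
print(np.c_[o,((o-q[:2]*1e3)*[-1,1]/300)].round(3)[::2])
E
```

```text
t 7.15 stz [449.2  95.1   9.9] yaw 90.0 F_n,a,z [ 0.  -1.2 -0.4] open 0.0 q [-0.08 -0.08  2.05  0.    1.18 -1.47]
[557.2  57.8]
[[ 4.53343e+02  7.92640e+01 -1.40000e-02 -5.30000e-02]
 [ 4.55700e+02  7.30440e+01 -2.20000e-02 -7.30000e-02]
 [ 4.58458e+02  6.69910e+01 -3.10000e-02 -9.40000e-02]
 [ 4.61606e+02  6.11310e+01 -4.10000e-02 -1.13000e-01]
 [ 4.65129e+02  5.54890e+01 -5.30000e-02 -1.32000e-01]
 [ 4.69013e+02  5.00890e+01 -6.60000e-02 -1.50000e-01]
 [ 4.73240e+02  4.49540e+01 -8.00000e-02 -1.67000e-01]
 [ 4.77794e+02  4.01060e+01 -9.50000e-02 -1.83000e-01]
 [ 4.82655e+02  3.55650e+01 -1.11000e-01 -1.98000e-01]
 [ 4.87801e+02  3.13510e+01 -1.29000e-01 -2.12000e-01]
 [ 4.93212e+02  2.74820e+01 -1.47000e-01 -2.25000e-01]
 [ 4.98863e+02  2.39750e+01 -1.65000e-01 -2.37000e-01]
 [ 5.04732e+02  2.08430e+01 -1.85000e-01 -2.47000e-01]]
```

>>> drive_tool(steps=[{"jaw": 0,"tx": -0.008,"ty": -0.025,"tz": 0,"turn": 0},{"jaw": 0,"tx": -0.012,"ty": -0.045,"tz": 0,"turn": 0},{"jaw": 0,"tx": -0.017,"ty": -0.06,"tz": 0,"turn": 0},{"jaw": 0,"tx": -0.022,"ty": -0.073,"tz": 0,"turn": 0},{"jaw": 0,"tx": -0.026,"ty": -0.084,"tz": 0,"turn": 0},{"jaw": 0,"tx": -0.031,"ty": -0.094,"tz": 0,"turn": 0},{"jaw": 0,"tx": -0.036,"ty": -0.104,"tz": 0,"turn": 0},{"jaw": 0,"tx": -0.041,"ty": -0.113,"tz": 0,"turn": 0},{"jaw": 0,"tx": -0.047,"ty": -0.123,"tz": 0,"turn": 0},{"jaw": 0,"tx": -0.053,"ty": -0.132,"tz": 0,"turn": 0},{"jaw": 0,"tx": -0.066,"ty": -0.15,"tz": 0,"turn": 0},{"jaw": 0,"tx": -0.066,"ty": -0.15,"tz": 0,"turn": 0}])

```text
t: 8.35
tool_pos: [0.4708, -0.0325, 0.0113]
orientation: [-0.274, -3.129, 0.0]
force: [-3.4, 1.3, 5.9]
opening: 0.0009
```

```bash
python3 - <<'E'
from h import *
from plant import robot
st=robot.read_state();show(st);q=tool(st)[0][:2]*1e3
B,F=pts(robot,['side','wrist'],(537,65),save='a4');x=fit(B,F,(537,65),62,avoid=[q])
g=np.radians(x[2]);d=q-x[:2];print('tcp body',d@[np.cos(g),np.sin(g)],d@[-np.sin(g),np.cos(g)])
o,c=sweep(x[:2],x[2],-48,1,90,(-7.5,11),16);print(c.round(1))
print(np.c_[o,((o-q)*[-1,1]/300)].round(3))
E
```

```text
t 8.35 stz [469.3  49.9  11.3] yaw 90.0 F_n,a,z [-3.5  0.7  5.9] open 0.001 q [-0.18 -0.05  2.01 -0.    1.18 -1.57]
block fit [537.3  61.3  62.9] cost 0.012 1256 5450
tcp body -41.21669441105583 55.367955066936524
[557.1  56.6]
[[ 4.67926e+02  5.01040e+01  5.00000e-03  1.00000e-03]
 [ 4.69760e+02  4.77170e+01 -2.00000e-03 -7.00000e-03]
 [ 4.71664e+02  4.53860e+01 -8.00000e-03 -1.50000e-02]
 [ 4.73636e+02  4.31120e+01 -1.50000e-02 -2.30000e-02]
 [ 4.75675e+02  4.08970e+01 -2.10000e-02 -3.00000e-02]
 [ 4.77778e+02  3.87430e+01 -2.80000e-02 -3.70000e-02]
 [ 4.79943e+02  3.66520e+01 -3.60000e-02 -4.40000e-02]
 [ 4.82170e+02  3.46260e+01 -4.30000e-02 -5.10000e-02]
 [ 4.84455e+02  3.26670e+01 -5.10000e-02 -5.70000e-02]
 [ 4.86797e+02  3.07760e+01 -5.80000e-02 -6.40000e-02]
 [ 4.89195e+02  2.89550e+01 -6.60000e-02 -7.00000e-02]
 [ 4.91644e+02  2.72060e+01 -7.50000e-02 -7.60000e-02]
 [ 4.94145e+02  2.55300e+01 -8.30000e-02 -8.10000e-02]
 [ 4.96694e+02  2.39290e+01 -9.10000e-02 -8.60000e-02]
 [ 4.99289e+02  2.24040e+01 -1.00000e-01 -9.20000e-02]
 [ 5.01928e+02  2.09550e+01 -1.09000e-01 -9.60000e-02]
 [ 5.04609e+02  1.95860e+01 -1.18000e-01 -1.01000e-01]]
```

View pics/side_a4.png

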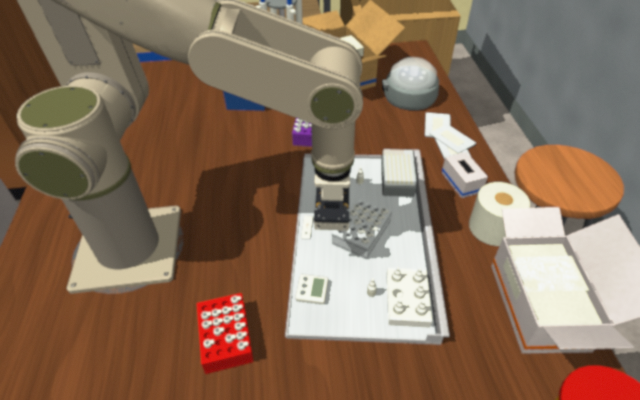

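>>> drive_tool(steps=[{"jaw": 0,"tx": -0.005,"ty": -0.011,"tz": -0.004,"turn": 0},{"jaw": 0,"tx": -0.013,"ty": -0.021,"tz": -0.004,"turn": 0},{"jaw": 0,"tx": -0.021,"ty": -0.03,"tz": -0.004,"turn": 0},{"jaw": 0,"tx": -0.03,"ty": -0.039,"tz": -0.004,"turn": 0},{"jaw": 0,"tx": -0.039,"ty": -0.047,"tz": -0.004,"turn": 0},{"jaw": 0,"tx": -0.048,"ty": -0.055,"tz": -0.004,"turn": 0},{"jaw": 0,"tx": -0.057,"ty": -0.062,"tz": -0.004,"turn": 0},{"jaw": 0,"tx": -0.066,"ty": -0.07,"tz": -0.004,"turn": 0},{"jaw": 0,"tx": -0.076,"ty": -0.077,"tz": -0.004,"turn": 0},{"jaw": 0,"tx": -0.086,"ty": -0.083,"tz": -0.004,"turn": 0},{"jaw": 0,"tx": -0.097,"ty": -0.09,"tz": -0.004,"turn": 0},{"jaw": 0,"tx": -0.105,"ty": -0.094,"tz": -0.004,"turn": 0}])

```text
t: 9.65
tool_pos: [0.4973, -0.0656, 0.012]
orientation: [-0.274, -3.13, 0.0]
force: [-3.7, 0.2, -1.1]
opening: 0.0002
```

```bash
python3 - <<'E'
from h import *
from plant import robot
st=robot.read_state();show(st);q=tool(st)[0][:2]*1e3
B,F=pts(robot,['side','wrist'],(550,60),save='a5');x=fit(B,F,(555,57),85,avoid=[q])
g=np.radians(x[2]);d=q-x[:2];print('tcp body',d@[np.cos(g),np.sin(g)],d@[-np.sin(g),np.cos(g)])
E
```

```text
t 9.65 stz [501.1  21.9  12. ] yaw 90.0 F_n,a,z [-3.7 -0.4 -1.1] open 0.0 q [-0.23  0.03  1.93 -0.    1.18 -1.63]
block fit [558.   55.6  86.3] cost 0.012 2093 5414
tcp body -37.3299869914829 54.565348189101705
```

View pics/wrist_a5.png

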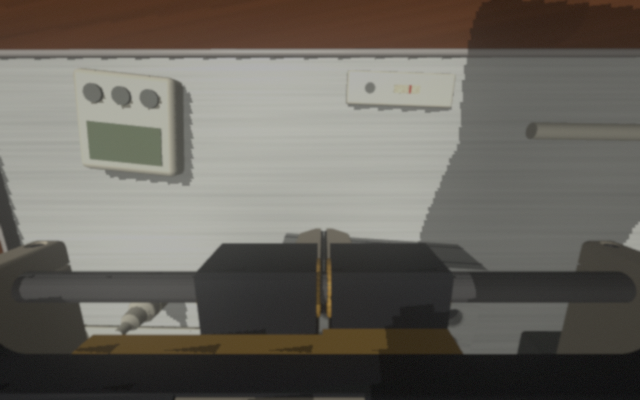

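>>> drive_tool(steps=[{"jaw": 0,"tx": 0.04,"ty": 0,"tz": 0,"turn": 0},{"jaw": 0,"tx": 0.067,"ty": 0.01,"tz": 0,"turn": 0},{"jaw": 0.7,"tx": 0.067,"ty": 0.06,"tz": 0,"turn": 0},{"jaw": 0.7,"tx": 0.067,"ty": 0.117,"tz": 0,"turn": 0},{"jaw": 0.7,"tx": 0.067,"ty": 0.117,"tz": 0,"turn": 0},{"jaw": 0.7,"tx": 0.067,"ty": 0.117,"tz": 0,"turn": 0},{"jaw": 0.7,"tx": 0.067,"ty": 0.117,"tz": 0,"turn": 0},{"jaw": 0.7,"tx": 0.067,"ty": 0.117,"tz": 0,"turn": 0},{"jaw": 0.7,"tx": 0.067,"ty": 0.117,"tz": 0,"turn": 0},{"jaw": 0.7,"tx": 0.067,"ty": 0.117,"tz": 0,"turn": 0}])

```text
t: 10.75
tool_pos: [0.4833, -0.0276, 0.012]
orientation: [0.275, 3.13, -0.0]
force: [-0.2, -0.6, -0.9]
opening: 0.0598
```

```bash
python3 - <<'E'
from h import *
from plant import robot
st=robot.read_state();show(st);q=tool(st)[0][:2]*1e3
B,F=pts(robot,['side','wrist'],(550,60),save='a6');x=fit(B,F,(555,57),85,avoid=[q])
print(plan(st,500,57,11,90),plan(st,575,57,11,90))
E
```

```text
t 10.75 stz [480.8  56.9  12. ] yaw 90.0 F_n,a,z [-0.  -0.7 -0.9] open 0.06 q [-0.16 -0.02  1.98 -0.    1.18 -1.56]
block fit [558.4  55.6  85.6] cost 0.258 4048 5597
[-0.064  0.     0.003 -0.   ] [-0.314  0.     0.003 -0.   ]
```

View pics/wrist_a6.png

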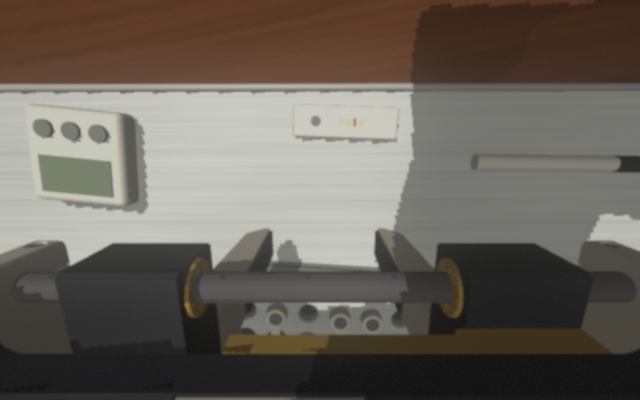

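Jaws open about 60 mm at the block's front face (wrist picture: fingertips at (270,240) and (380,240), block between and behind). Now a gentle two-finger push toward the fence.

>>> drive_tool(steps=[{"jaw": 0.7,"tx": -0.03,"ty": 0,"tz": 0,"turn": 0},{"jaw": 0.7,"tx": -0.055,"ty": 0,"tz": 0,"turn": 0},{"jaw": 0.7,"tx": -0.075,"ty": 0,"tz": 0,"turn": 0},{"jaw": 0.7,"tx": -0.09,"ty": 0,"tz": 0,"turn": 0},{"jaw": 0.7,"tx": -0.105,"ty": 0,"tz": 0,"turn": 0},{"jaw": 0.7,"tx": -0.12,"ty": 0,"tz": 0,"turn": 0},{"jaw": 0.7,"tx": -0.135,"ty": 0,"tz": 0,"turn": 0},{"jaw": 0.7,"tx": -0.15,"ty": 0,"tz": 0,"turn": 0},{"jaw": 0.7,"tx": -0.165,"ty": 0,"tz": 0,"turn": 0},{"jaw": 0.7,"tx": -0.18,"ty": 0,"tz": 0,"turn": 0},{"jaw": 0.7,"tx": -0.195,"ty": 0,"tz": 0,"turn": 0},{"jaw": 0.7,"tx": -0.195,"ty": 0,"tz": 0,"turn": 0}])

```text
t: 12.05
tool_pos: [0.5408, -0.0373, 0.0116]
orientation: [-0.274, -3.128, -0.0]
force: [-2.2, 0.2, 1.5]
opening: 0.065
```

```bash
python3 - <<'E'
from h import *
from plant import robot
st=robot.read_state();show(st);q=tool(st)[0][:2]*1e3
B,F=pts(robot,['side'],(590,57),save='a7');x=fit(B,F,(588,57),88,avoid=[q+[0,40],q-[0,40]])
print(plan(st,575,57,11,90))
E
```

```text
t 12.05 stz [539.   57.3  11.6] yaw 90.0 F_n,a,z [-2.2 -0.2  1.5] open 0.065 q [-0.16  0.14  1.82  0.    1.18 -1.56]
block fit [593.   58.   90.4] cost 0.021 734 2507
[-0.12  -0.001  0.002  0.   ]
```

View pics/side_a7.png

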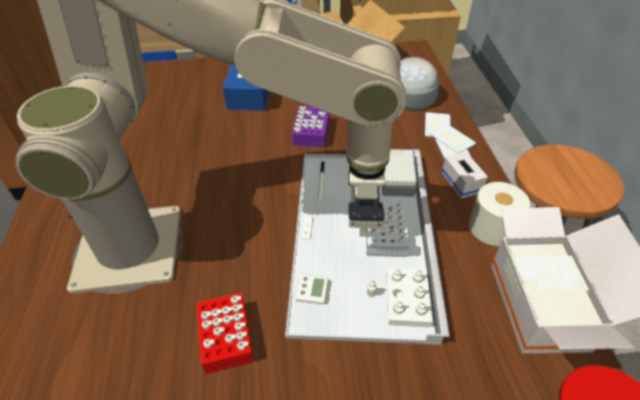

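>>> drive_tool(steps=[{"jaw": 0.7,"tx": -0.013,"ty": 0,"tz": 0,"turn": 0},{"jaw": 0.7,"tx": -0.026,"ty": 0,"tz": 0,"turn": 0},{"jaw": 0.7,"tx": -0.039,"ty": 0,"tz": 0,"turn": 0},{"jaw": 0.7,"tx": -0.052,"ty": 0,"tz": 0,"turn": 0},{"jaw": 0.7,"tx": -0.065,"ty": 0,"tz": 0,"turn": 0},{"jaw": 0.7,"tx": -0.078,"ty": 0,"tz": 0,"turn": 0},{"jaw": 0.7,"tx": -0.09,"ty": 0,"tz": 0,"turn": 0},{"jaw": 0.7,"tx": -0.1,"ty": 0,"tz": 0,"turn": 0},{"jaw": 0.7,"tx": -0.11,"ty": 0,"tz": 0,"turn": 0},{"jaw": 0.7,"tx": -0.118,"ty": 0,"tz": 0,"turn": 0},{"jaw": 0.7,"tx": -0.125,"ty": 0,"tz": 0,"turn": 0},{"jaw": 0.7,"tx": -0.125,"ty": 0,"tz": 0,"turn": 0}])

```text
t: 13.3
tool_pos: [0.5773, -0.0438, 0.0115]
orientation: [-0.274, -3.128, -0.0]
force: [-3.8, 1.3, 0.8]
opening: 0.0656
```

```bash
python3 - <<'E'
from h import *
from plant import robot
st=robot.read_state();show(st);q=tool(st)[0][:2]*1e3
B,F=pts(robot,['side'],(630,57),save='a8');x=fit(B,F,(630,57),89,avoid=[q+[0,40],q-[0,40]])
E
```

```text
t 13.3 stz [576.1  57.3  11.5] yaw 90.0 F_n,a,z [-3.9  0.6  0.8] open 0.066 q [-0.16  0.23  1.71  0.    1.2  -1.56]
block fit [630.3  57.7  90.7] cost 0.025 661 2143
```

Not yet at the fence (force still only sliding friction). I'll take small steps and watch the force.

>>> drive_tool(steps=[{"jaw": 0.7,"tx": -0.006,"ty": 0,"tz": 0,"turn": 0},{"jaw": 0.7,"tx": -0.012,"ty": 0,"tz": 0,"turn": 0},{"jaw": 0.7,"tx": -0.017,"ty": 0,"tz": 0,"turn": 0},{"jaw": 0.7,"tx": -0.02,"ty": 0,"tz": 0,"turn": 0},{"jaw": 0.7,"tx": -0.02,"ty": 0,"tz": 0,"turn": 0}])

```text
t: 13.85
tool_pos: [0.5836, -0.0449, 0.0116]
orientation: [-0.274, -3.129, -0.0]
force: [-3.3, -0.2, -2.6]
opening: 0.0648
```

```bash
python3 - <<'E'
from h import *
from plant import robot
st=robot.read_state();show(st)
E
```

```text
t 13.85 stz [582.5  57.3  11.6] yaw 90.0 F_n,a,z [-3.2 -0.7 -2.6] open 0.065 q [-0.16  0.25  1.7   0.    1.2  -1.56]
```

>>> drive_tool(steps=[{"jaw": 0.7,"tx": -0.003,"ty": 0,"tz": 0,"turn": 0},{"jaw": 0.7,"tx": -0.006,"ty": 0,"tz": 0,"turn": 0},{"jaw": 0.7,"tx": -0.006,"ty": 0,"tz": 0,"turn": 0}])

```text
t: 14.15
tool_pos: [0.5839, -0.0451, 0.0116]
orientation: [-0.273, -3.126, -0.0]
force: [-9.6, 0.3, 3.5]
opening: 0.0652
```

```bash
python3 - <<'E'
from h import *
from plant import robot
st=robot.read_state();show(st)
E
```

```text
t 14.15 stz [582.9  57.2  11.6] yaw 90.0 F_n,a,z [-9.5 -1.4  3.5] open 0.065 q [-0.16  0.25  1.69 -0.    1.2  -1.56]
```

Force is rising and motion has stopped, so the block is on the fence. One small squeeze to seat it, then look.

>>> drive_tool(steps=[{"jaw": 0.7,"tx": -0.003,"ty": 0,"tz": 0,"turn": 0},{"jaw": 0.7,"tx": -0.006,"ty": 0,"tz": 0,"turn": 0},{"jaw": 0.7,"tx": -0.006,"ty": 0,"tz": 0,"turn": 0},{"jaw": 0.7,"tx": -0.006,"ty": 0,"tz": 0,"turn": 0}])

```text
t: 14.55
tool_pos: [0.5839, -0.0451, 0.0115]
orientation: [-0.273, -3.123, -0.0]
force: [-19.5, 1.8, 9.7]
opening: 0.0649
```

```bash
python3 - <<'E'
from h import *
from plant import robot
st=robot.read_state();show(st)
E
```

```text
t 14.55 stz [582.9  57.2  11.5] yaw 90.0 F_n,a,z [-19.5  -1.6   9.7] open 0.065 q [-0.16  0.25  1.69 -0.    1.21 -1.56]
```

>>> drive_tool(steps=[{"jaw": 0.7,"tx": 0.01,"ty": 0,"tz": 0,"turn": 0},{"jaw": 0.7,"tx": 0.04,"ty": 0,"tz": 0,"turn": 0},{"jaw": 0.7,"tx": 0.12,"ty": 0,"tz": 0,"turn": 0},{"jaw": 0.7,"tx": 0.2,"ty": 0,"tz": 0,"turn": 0},{"jaw": 0.7,"tx": 0.2,"ty": 0,"tz": -0.1,"turn": 0},{"jaw": 0.7,"tx": 0.2,"ty": 0,"tz": -0.25,"turn": 0},{"jaw": 0.7,"tx": 0.2,"ty": 0,"tz": -0.4,"turn": 0},{"jaw": 0.7,"tx": 0.2,"ty": 0,"tz": -0.6,"turn": 0},{"jaw": 0.7,"tx": 0.3,"ty": 0.2,"tz": -0.6,"turn": 0},{"jaw": 0.7,"tx": 0.4,"ty": 0.35,"tz": -0.6,"turn": 0},{"jaw": 0.7,"tx": 0.5,"ty": 0.5,"tz": -0.6,"turn": 0},{"jaw": 0.7,"tx": 0.6,"ty": 0.65,"tz": -0.6,"turn": 0}])

```text
t: 15.75
tool_pos: [0.4559, 0.152, 0.1932]
orientation: [0.275, 3.126, 0.002]
force: [0.9, 0.5, -0.1]
opening: 0.0649
```

>>> drive_tool(steps=[{"jaw": 0.7,"tx": 0.5,"ty": 0.98,"tz": 0,"turn": 0},{"jaw": 0.7,"tx": 0.5,"ty": 0.98,"tz": 0,"turn": 0},{"jaw": 0.7,"tx": 0.5,"ty": 0.98,"tz": 0,"turn": 0},{"jaw": 0.7,"tx": 0.5,"ty": 0.98,"tz": 0,"turn": 0},{"jaw": 0.7,"tx": 0.5,"ty": 0.98,"tz": 0,"turn": 0},{"jaw": 0.7,"tx": 0.5,"ty": 0.98,"tz": 0,"turn": 0},{"jaw": 0.7,"tx": 0.5,"ty": 0.98,"tz": 0,"turn": 0},{"jaw": 0.7,"tx": 0.5,"ty": 0.98,"tz": 0,"turn": 0},{"jaw": 0.7,"tx": 0.5,"ty": 0.98,"tz": 0,"turn": 0},{"jaw": 0.7,"tx": 0.5,"ty": 0.98,"tz": 0,"turn": 0}])

```text
t: 16.75
tool_pos: [0.3598, 0.4654, 0.1923]
orientation: [0.275, 3.129, 0.001]
force: [0.1, -1.2, -0.3]
opening: 0.0654
```

```bash
python3 - <<'E'
from h import *
from plant import robot
st,W,p,c=look(robot,'end',0)
B,F=pts(robot,['side','top'],(635,57),save='end');fit(B,F,(637,57),89)
z=W[...,2];v,u=np.mgrid[0:400,0:640]
def comp(z0,z1,cu,cv_,r=45):
    m=((z>z0)&(z<z1)&(abs(u-cu)<r)&(abs(v-cv_)<r)).astype(np.uint8);n_,l,s_,ce=cv2.connectedComponentsWithStats(m)
    return W[l==l[cv_,cu]]
for nm,a_ in dict(tip=(.05,.07,292,102),rack=(.02,.07,436,118),da=(.02,.07,290,142),db=(.02,.07,428,157),timer=(.012,.025,419,207),mark=(.006,.02,285,185),cas=(.0045,.01,346,206)).items():
    Q=comp(*a_);T=np.c_[Q[:,:2]@N,Q[:,:2]@A]*1e3;r=cv2.minAreaRect(T.astype(np.float32));print(nm,len(Q),np.round(r[0],1),np.round(r[1],1),round(r[2],1))
E
```

```text
t 16.75 stz [273.4 520.8 192.3] yaw 90.0 F_n,a,z [ 0.3 -1.2 -0.3] open 0.065 q [ 0.83  0.1   1.52 -0.    1.52 -0.57]
block fit [637.3  57.6  89.8] cost 0.02 2399 5642
tip 1549 [634.7 243.2] [118.6  79.9] 88.9
rack 1544 [ 630.9 -116.9] [122.5  83. ] 88.2
da 53 [535.4 232.3] [16.6 17.8] 8.6
db 60 [ 553.9 -103.4] [18.4 12.8] 66.1
timer 664 [ 431.1 -103.8] [63.  62.3] 85.2
mark 254 [437.  230.7] [139.6  12.9] 89.3
cas 214 [407.8  71.6] [27.6 69.4] 2.5
```

View pics/end.png

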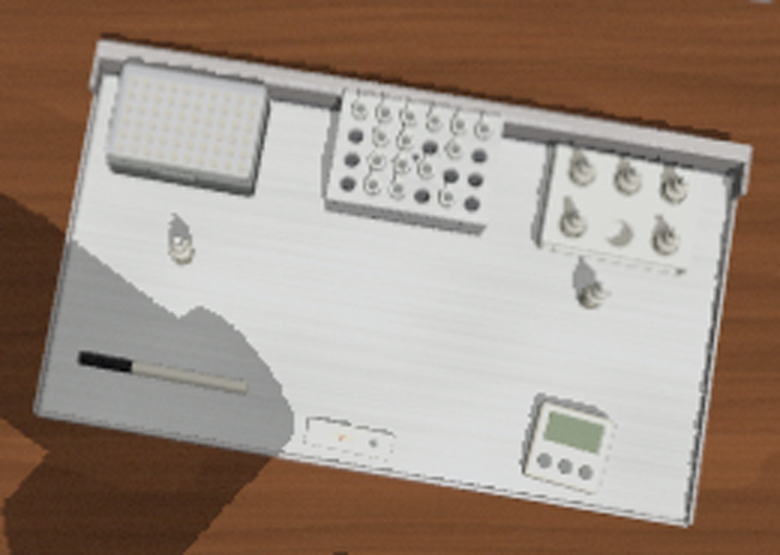

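The final view (crop) shows the block at (415,160), flush against the back edge between the tip box and the rack. The bystanders are all where they started, within noise. The arm is clear, so I'm handing in.

```bash
python3 -c "
from plant import robot
print(robot.close_job())"
```

```text
the job is handed in; nothing more can be done
None
```

The block now sits with a long side flush against the tray's back edge, roughly midway between the tip box and the bottle rack. I handed the job in at about 17 s of the 72 s. I turned it about 73° with closed-fingertip pushes near the two ends of its long sides. A two-finger push then slid it to the back edge, where it stopped firmly and I seated it at about 20 N.

**Block position:** my last fit put its centre 45 mm in front of the fence face and its long axis within about 0.2° of the back edge. The two are good to about 2 mm and 0.5°. There is about 48 mm free to the rack and 59 mm to the tip box.

**Other things on the tray:** none moved beyond measurement noise. Most shifts were 1 mm or less. The cassette read about 2 mm different, but it is only 5 mm high and its fit is coarse; the fingers stayed about 17 mm from it.

**Disagreements:** the wrist showed brief vertical forces of about 6 to 10 N during two pushes, and I did not trace the cause. The camera fits showed no sign of the block lifting or tipping, but I did not measure tilt directly.

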